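# Nest the handled lab pans with their handles fanned

## Task

Put away the three round steel pans with handles: set the middle-sized one in the largest and the smallest in the middle-sized one, each lowered (not dropped) until it sits flat on the floor of the pan it is in. Fan the handles: the middle handle about 45 degrees round from the largest pan's handle, and the smallest pan's handle about another 45 degrees on the same way round (either way will do). The largest pan stays where it stands.

Things in the scene. Friction and masses are not known exactly. Their poses are not given: they have to be found in the camera images.
- large_mid (a point): Largest of the three round open steel pans with a straight handle: 136 mm across the rim (outside), 120 mm across the foot, 50 mm to the rim, wall 3 mm, floor 5 mm thick, about 350 g, standing loose and upright on the bench. This point is on the bowl's axis, half-way up (25 mm above its underside). z is up, x points along its handle.
- large_grip (a point): Point on the large pan's handle, in the middle of the bar, 100 mm out from the bowl's axis along its x, 55 mm above its underside. The handle is a light, hollow level steel bar 14 mm wide and 10 mm high whose underside is level with the rim; it ends 135 mm from the bowl's axis. Same axes as the pan: x outward along the handle, z up.
- medium_mid (a point): Middle-sized of the three round open steel pans with a straight handle: 94 mm across the rim (outside), 80 mm across the foot, 52 mm to the rim, wall 3 mm, floor 5 mm thick, about 170 g, standing loose and upright on the bench. This point is on the bowl's axis, half-way up (26 mm above its underside). z is up, x points along its handle.
- medium_grip (a point): Point on the medium pan's handle, in the middle of the bar, 100 mm out from the bowl's axis along its x, 57 mm above its underside. The handle is a light, hollow level steel bar 14 mm wide and 10 mm high whose underside is level with the rim; it ends 135 mm from the bowl's axis. Same axes as the pan: x outward along the handle, z up.
- small_mid (a point): Smallest of the three round open steel pans with a straight handle: 52 mm across the rim (outside), 44 mm across the foot, 54 mm to the rim, wall 3 mm, floor 5 mm thick, about 90 g, standing loose and upright on the bench. This point is on the bowl's axis, half-way up (27 mm above its underside). z is up, x points along its handle.
- small_grip (a point): Point on the small pan's handle, in the middle of the bar, 100 mm out from the bowl's axis along its x, 59 mm above its underside. The handle is a light, hollow level steel bar 14 mm wide and 10 mm high whose underside is level with the rim; it ends 135 mm from the bowl's axis. Same axes as the pan: x outward along the handle, z up.
Things that resemble listed ones, but are neither listed nor needed, are in the scene too. What is shaped like the part that bears small_mid but green is not meant.

How it is judged:
At the end, for the whole second after the job is handed in: Pans upright within 0.1 rad, at rest, middle in large (moved < 50 mm, on the bench), small in middle: axes within 26 mm, each mid point 0-12 mm above the next outer one's. Handle points (level): middle-large and small-middle 40-125 mm, small-large over 80 mm (horizontal distance between medium_mid and large_mid below 0.026 m and z of medium_mid in the frame of large_mid between 0 and 0.012 m and horizontal distance between medium_grip and large_grip between 0.04 and 0.125 m and horizontal distance between small_mid and medium_mid below 0.026 m and z of small_mid in the frame of medium_mid between 0 and 0.012 m and horizontal distance between small_grip and medium_grip between 0.04 and 0.125 m and horizontal distance between small_grip and large_grip above 0.08 m and distance of large_mid from where it was at the start of the episode below 0.05 m and angle between each of large_mid, medium_mid, small_mid's own z axis and vertical below 0.1 rad and height (world z) of large_mid below 0.03 m and linear speed of each of large, medium, small below 0.02 m/s); the robot touches nothing.
It fails at once if the medium pan is dropped (falls free from more than about 20 mm) (linear speed of medium above 0.65 m/s and contact force between the fingers and medium below 0.05 N).
It fails at once if the small pan is dropped (falls free from more than about 20 mm) (linear speed of small above 0.65 m/s and contact force between the fingers and small below 0.05 N).
It also fails if it takes over 58 s, if anything falls off the work surface, if the arm or the gripper's body presses on something with over 40 N, if the wrist force passes 120 N, or if a joint passes its speed limit or range.

## Robot

A 6-joint arm with a two-finger parallel gripper is mounted at the origin on the work surface. World frame = base frame: x ahead of the robot, y to its left, z up, the work surface at z = 0. Lengths are in m, angles in rad, forces in N, time in s.
With the tool pointing down it reaches from about 0.35 to 0.975 m from the base axis. Payload 7.1 kg.
Tool frame: the origin (TCP) lies midway between the tips of the shut fingers; the grasp point (between the pads) lies 19 mm behind it; z points along the fingers, y is the line along which they close (so a half turn about z gives the same grasp; the last joint's range is limited). The gripper opens to 88 mm and grips with 3 to 60 N. Pads are 20 mm wide; open, the fingers measure 115 mm over their backs; the gripper's body (75 mm by 178 mm) begins 61 mm behind the grasp point.
Start: joints at [-1.367, 0.423, 1.63, -0, 1.089, -0.019], TCP at [0.138, -0.61, 0.223] pointing down, gripper open.
Joint ranges: [-3, 3], [-0.9, 2.11], [0.09, 2.58], [-1.31, 4.45], [0.11, 2.69], [-2.54, 2.54]. Speed limits (rad/s): [2.39, 2.39, 3.01, 3.14, 3.14, 3.14].

## Interface

Orientations are given as a unit quaternion [w, x, y, z].
In Python, from station import move_pose, movel, movej, command_gripper, wait, inverse_kinematics, read_camera, camera_info, MotionError, job_done, get_time, get_joint_pos, get_qvel, get_effort, get_tcp_pos, get_ee_rot, get_ft_force, get_ft_torque, get_grip_width, get_finger_force gives the robot as it stands. Calls block until the motion is done:
- move_pose(position, orientation): joint-space move of the TCP to a pose.
- movel(position, frame=None, v=0.15, until_force=None): straight line of the TCP; frame=None keeps the orientation; v is the mean speed in m/s. With until_force (N) it stops when the force on the tool has changed by that much, and returns True; else False.
- movej(angles): joint-space move.
- command_gripper(opening): opening from 0.0 (shut) to 1.0 (fully open); the grip force is fixed at half the most; returns when the fingers have stopped.
- wait(seconds).
- inverse_kinematics(position, orientation): joint angles nearest the present ones, or None.
- read_camera(name): name is "side" or "top"; returns the picture (400x640x3 uint8, red, green, blue); there is no depth.
- camera_info(name): a dict with "intrinsics" (3x3 intrinsics, pixels), "dist" ([k1, k2, p1, p2, k3] as OpenCV has them; the pictures are not rectified), "T" (4x4, takes a point from camera to world coordinates). Camera axes: x right, y up, looking along -z (the intrinsics and any distortion apply to the point x, -y, -z); pixel columns grow to the right and rows downward; lengths in m; the calibration is good to about 2 mm. A picture is of the moment at which its call begins. camera_info takes no time and is no camera call.
A pose or a line that the arm cannot do raises MotionError and nothing moves.
- job_done(): hands the job in; it is judged then, once.
Readings, each from a call of its own:
- get_time(): time.
- get_joint_pos(): joint angles.
- get_qvel(): joint speeds.
- get_effort(): joint torques, N m.
- get_tcp_pos(): TCP position.
- get_ee_rot(): TCP orientation.
- get_ft_force(): force on the tool from outside, world axes, zero at the start.
- get_ft_torque(): the same for the moment, N m.
- get_grip_width(): opening from 0.0 (shut) to 1.0 (fully open).
- get_finger_force(): force on a finger pad.
Only numpy, scipy, OpenCV 4.12 (cv2) and the standard library are available. Lean on these libraries where they do the work, as an engineer would, in place of code of your own. Each camera call takes 0.05 s, during which the arm holds its last target. There are 200 camera calls.

## Working session

There is one attempt and no reset: what is moved stays moved. The work goes in short steps, each a Python script; the robot and the scene stay as the last script left them, time stands still between calls to the robot, and variables do not carry over. Pictures are saved under pics/ and viewed, at most 10 in all, crops included, and the job is handed in when it is done.

```bash
mkdir -p pics; ls; python3 - <<'E'
from station import *
import cv2
for n in ("top","side"):
    im=read_camera(n); cv2.imwrite(f"pics/{n}0.png",im[...,::-1])
    c=camera_info(n); print(n,c["intrinsics"],c["dist"],c["T"])
print(get_time(),get_ee_rot())
E
```

```text
pics
top [[481.57477836   0.         328.10820781]
 [  0.         481.57477836 198.56136437]
 [  0.           0.           1.        ]] [-0.02077876  0.          0.          0.          0.        ] [[ 0.0152043   0.99523689 -0.09629306  0.36647274]
 [-0.99980285  0.0139024  -0.01417674 -0.01953304]
 [-0.01277051  0.09648962  0.99525206  1.28521489]
 [ 0.          0.          0.          1.        ]]
side [[483.40795478   0.         322.00486348]
 [  0.         483.40795478 191.28940466]
 [  0.           0.           1.        ]] [0.00810635 0.         0.         0.         0.        ] [[ 0.99368872  0.08617491 -0.07180959  0.37172009]
 [-0.11211657  0.74273826 -0.66012859 -0.75003336]
 [-0.00355079  0.66401337  0.74771226  0.89335106]
 [ 0.          0.          0.          1.        ]]
0.1 [-6.77570094e-04  9.93802729e-01  1.11156072e-01 -6.22969709e-05]
```

View pics/top0.png

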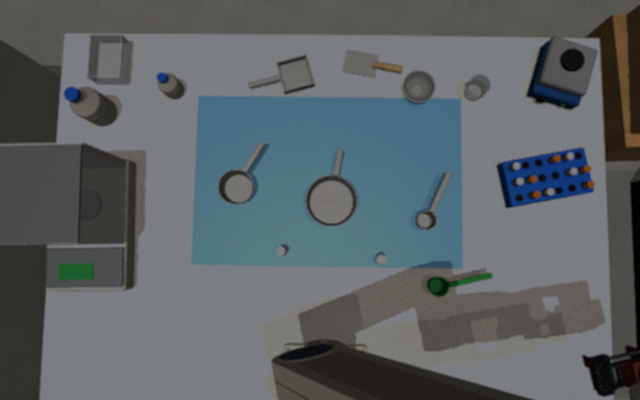

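View pics/side0.png

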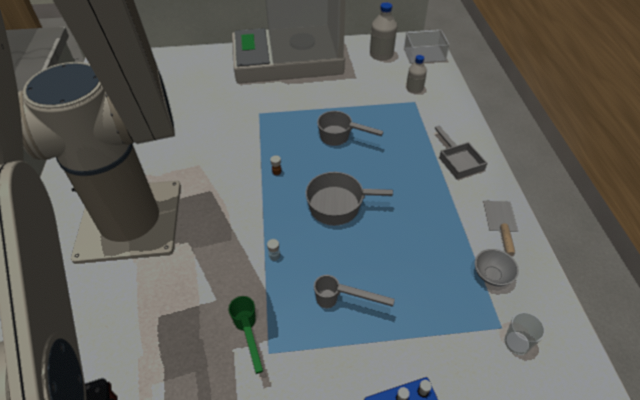

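The top view shows three steel pans on the blue mat: medium at (237,186), large at (331,200) and small at (426,219). A green look-alike of the small pan is off the mat at (437,286). The dustpan at (295,75) and the bowl at (418,87) are not pans with round bowls and handles. The steel one at (426,219) fits small_mid, because the green one is excluded. I'll measure them and confirm in one crop.

```bash
cat > h.py <<'E'
from station import *
import cv2, numpy as np
def cast(n,uv,z):
    c=camera_info(n); K=np.array(c["intrinsics"]); T=np.array(c["T"])
    p=cv2.undistortPoints(np.array(uv,float).reshape(-1,1,2),K,np.array(c["dist"]))[:,0]
    d=np.c_[p[:,0],-p[:,1],-np.ones(len(p))]@T[:3,:3].T; o=T[:3,3]
    return (o+d*((z-o[2])/d[:,2])[:,None])[:,:2]
H=dict(large=(.050,136),medium=(.052,94),small=(.054,52))
def yaw_q(a):  # tool down, tool y at yaw a+90deg => tool x along a
    from scipy.spatial.transform import Rotation as R
    q=(R.from_euler('z',a)*R.from_euler('x',np.pi)).as_quat(); return np.roll(q,1)
def measure(im,seeds):
    hsv=cv2.cvtColor(im,cv2.COLOR_RGB2HSV)
    blue=cv2.inRange(hsv,(85,90,40),(125,255,255))
    m=cv2.bitwise_not(blue); out={}
    n,lab=cv2.connectedComponents(m)
    for k,s in seeds.items():
        z,D=H[k]; r=max(3,int(D/1000*481/1.24/2*.6))
        c=(lab==lab[s[1],s[0]]).astype(np.uint8)
        bowl=cv2.morphologyEx(c,cv2.MORPH_OPEN,cv2.getStructuringElement(cv2.MORPH_ELLIPSE,(2*r+1,)*2))
        cn=max(cv2.findContours(bowl,cv2.RETR_EXTERNAL,cv2.CHAIN_APPROX_NONE)[0],key=cv2.contourArea)
        (e,ax,_)=cv2.fitEllipse(cn)
        P=cast("top",[e],z)[0]
        far=np.argwhere((c>0))[:,::-1].astype(float)
        W=cast("top",far,z+.008); d=np.linalg.norm(W-P,axis=1)
        hW=W[(d>D/2000+.012)]
        v=(hW.mean(0)-P); a=np.arctan2(v[1],v[0])
        f=cv2.fitLine(hW.astype(np.float32),cv2.DIST_L2,0,.001,.001).ravel(); fa=np.arctan2(f[1],f[0])
        out[k]=(P,a)
        print(k,"ell",np.round(e,1),"diam mm",np.round(np.array(ax)*1.235/481.6*1000-0,0),"P",P.round(4),"yaw",np.degrees(a).round(1),"line",np.degrees(fa).round(1),"reach",d.max().round(3),"R",np.hypot(*P).round(3))
    return out
E
python3 - <<'E'
from h import *
im=cv2.imread("pics/top0.png")[...,::-1].copy()
o=measure(im,dict(large=(331,200),medium=(237,186),small=(426,219)))
# side view check: rim centers approx pixels
for k,uv in dict(large=(335,186),medium=(335,122),small=(327,286)).items(): print(k,"side",cast("side",[uv],H[k][0])[0].round(3))
a=im[120:300,380:510,::-1]; cv2.imwrite("pics/crop.png",cv2.resize(a,None,fx=3,fy=3,interpolation=cv2.INTER_CUBIC))
L,aL=o["large"]
for k,da in (("medium",-45),("small",-90)):
  P,a=o[k]
  for off in (0,np.pi):
    for nm,p,y in (("pick",P,a),("place",L,aL+np.radians(da))):
      g=p+.085*np.array([np.cos(y),np.sin(y)])
      for z in (.045,.2):
        s=inverse_kinematics([*g,z],yaw_q(y+off)); print(k,off,nm,z,None if s is None else np.round(s,2))
E
```

```text
large ell [319.5 199.5] diam mm [1179. 2006.] P [0.4832 0.0202] yaw 110.3 line -89.7 reach 1.031 R 0.484
medium ell [235.  186.2] diam mm [93. 94.] P [0.5145 0.2394] yaw -30.4 line -31.0 reach 0.137 R 0.567
small ell [426.8 219.8] diam mm [53. 55.] P [ 0.4346 -0.2547] yaw -24.4 line -24.2 reach 0.136 R 0.504
large side [0.485 0.008]
medium side [0.515 0.234]
small side [ 0.434 -0.259]
medium 0 pick 0.045 [ 0.3   0.65  1.73 -0.    0.76  2.4 ]
medium 0 pick 0.2 [ 0.3   0.44  1.66 -0.    1.04  2.4 ]
medium 0 place 0.045 [ 0.16  0.56  1.94 -0.    0.64  0.59]
medium 0 place 0.2 [ 0.16  0.31  1.86 -0.    0.97  0.59]
medium 3.141592653589793 pick 0.045 [ 0.3   0.65  1.73  0.    0.76 -0.74]
medium 3.141592653589793 pick 0.2 [ 0.3   0.44  1.66  0.    1.04 -0.74]
medium 3.141592653589793 place 0.045 None
medium 3.141592653589793 place 0.2 None
small 0 pick 0.045 [-0.54  0.62  1.8  -0.    0.72  1.46]
small 0 pick 0.2 [-0.54  0.4   1.73 -0.    1.01  1.46]
small 0 place 0.045 [ 0.07  0.6   1.86 -0.    0.69  1.28]
small 0 place 0.2 [ 0.07  0.36  1.78 -0.    1.    1.28]
small 3.141592653589793 pick 0.045 [-0.54  0.62  1.8   0.    0.72 -1.68]
small 3.141592653589793 pick 0.2 [-0.54  0.4   1.73  0.    1.01 -1.68]
small 3.141592653589793 place 0.045 [ 0.07  0.6   1.86  0.    0.69 -1.86]
small 3.141592653589793 place 0.2 [ 0.07  0.36  1.78  0.    1.   -1.86]
```

View pics/crop.png

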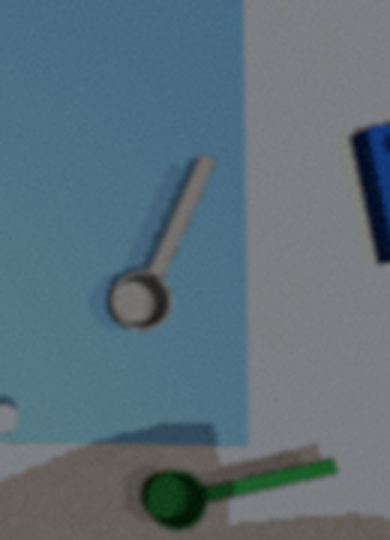

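The crop shows the steel small pan at (426,219) with its handle up and to the right, and the green one at (437,286), which I leave alone. The large pan's interior passed as mat colour, so I'll reseed on its handle and fill the holes.

```bash
python3 - <<'E'
s=open('h.py').read()
s=s.replace("        bowl=","        cs=cv2.findContours(c,cv2.RETR_EXTERNAL,cv2.CHAIN_APPROX_NONE)[0]; cv2.drawContours(c,cs,-1,1,-1)\n        bowl=")
open('h.py','w').write(s)
E
python3 - <<'E'
from h import *
im=cv2.imread("pics/top0.png")[...,::-1].copy()
o=measure(im,dict(large=(337,160),medium=(237,186),small=(426,219)))
L,aL=o["large"]
for k,da in (("medium",-45),("medium",45),("small",-90),("small",90)):
  P,a=o[k]
  for off in (0,np.pi):
    for nm,p,y in (("pick",P,a),("place",L,aL+np.radians(da))):
      g=p+.085*np.array([np.cos(y),np.sin(y)])
      s=inverse_kinematics([*g,.2],yaw_q(y+off)); print(k,da,round(off),nm,None if s is None else np.round(s,2))
import json; json.dump({k:[*v[0],v[1]] for k,v in o.items()},open("o.json","w"))
E
```

```text
large ell [319.5 199.5] diam mm [1179. 2006.] P [0.4832 0.0202] yaw 21.7 line -89.3 reach 1.031 R 0.484
medium ell [235.  186.2] diam mm [93. 94.] P [0.5145 0.2394] yaw -30.4 line -31.0 reach 0.137 R 0.567
small ell [426.8 219.8] diam mm [53. 55.] P [ 0.4346 -0.2547] yaw -24.4 line -24.2 reach 0.136 R 0.504
medium -45 0 pick [ 0.3   0.44  1.66 -0.    1.04  2.4 ]
medium -45 0 place [-0.04  0.36  1.79 -0.    0.99  1.93]
medium -45 3 pick [ 0.3   0.44  1.66  0.    1.04 -0.74]
medium -45 3 place [-0.04  0.36  1.79  0.    0.99 -1.21]
medium 45 0 pick [ 0.3   0.44  1.66 -0.    1.04  2.4 ]
medium 45 0 place [ 0.17  0.31  1.87 -0.    0.97  0.57]
medium 45 3 pick [ 0.3   0.44  1.66  0.    1.04 -0.74]
medium 45 3 place None
small -90 0 pick [-0.54  0.4   1.73 -0.    1.01  1.46]
small -90 0 place None
small -90 3 pick [-0.54  0.4   1.73  0.    1.01 -1.68]
small -90 3 place [-0.14  0.3   1.88  0.    0.96 -0.52]
small 90 0 pick [-0.54  0.4   1.73 -0.    1.01  1.46]
small 90 0 place [ 0.19  0.22  2.   -0.    0.93 -0.19]
small 90 3 pick [-0.54  0.4   1.73  0.    1.01 -1.68]
small 90 3 place None
```

```bash
python3 - <<'E'
from h import *
im=cv2.imread("pics/top0.png")[...,::-1].copy()
hsv=cv2.cvtColor(im,cv2.COLOR_RGB2HSV)
m=cv2.bitwise_not(cv2.inRange(hsv,(85,90,40),(125,255,255)))
n,lab,st,c=cv2.connectedComponentsWithStats(m)
for i in range(n):
    if st[i,4]>40: print(i,st[i],c[i].round())
print(hsv[200,325:337:4].tolist(),hsv[158,332:346:2].tolist(),lab[158,332:346],hsv[200,300:312].tolist())
E
```

```text
0 [   64    42   530   226 39112] [350. 170.]
1 [     0      0    640    400 213860] [313. 205.]
2 [ 216  141   49   65 1359] [238. 181.]
3 [549 152  32  11 177] [564. 157.]
5 [510 162  10   9  63] [515. 166.]
7 [416 171  36  60 684] [433. 207.]
9 [526 175  12   8  76] [532. 179.]
11 [513 178  11   8  66] [518. 181.]
14 [543 188  12   8  74] [548. 192.]
16 [529 190  13   9  75] [535. 194.]
[[15, 9, 116], [0, 7, 115], [8, 9, 118]] [[102, 112, 127], [102, 112, 123], [105, 29, 105], [10, 7, 111], [165, 5, 104], [101, 92, 94], [100, 106, 127]] [0 0 0 1 1 1 1 1 1 1 0 0 0 0] [[98, 91, 134], [98, 95, 131], [100, 95, 134], [102, 107, 129], [102, 90, 119], [100, 59, 100], [105, 15, 70], [45, 11, 46], [15, 23, 45], [0, 8, 67], [10, 8, 95], [15, 9, 116]]
```

```bash
sed -i 's/(85,90,40)/(85,60,40)/' h.py; python3 - <<'E'
from h import *
im=cv2.imread("pics/top0.png")[...,::-1].copy()
o=measure(im,dict(large=(331,200),medium=(237,186),small=(426,219)))
L,aL=o["large"]
for k,da in (("medium",-45),("medium",45),("small",-90),("small",90)):
  P,a=o[k]
  for off in (0,np.pi):
    for nm,p,y in (("pick",P,a),("place",L,aL+np.radians(da))):
      g=p+.085*np.array([np.cos(y),np.sin(y)])
      s=inverse_kinematics([*g,.2],yaw_q(y+off)); print(k,da,round(off),nm,None if s is None else np.round(s,2))
import json; json.dump({k:[*v[0],v[1]] for k,v in o.items()},open("o.json","w"))
E
```

```text
large ell [331.1 200.2] diam mm [131. 131.] P [ 0.4818 -0.0098] yaw -8.9 line -10.2 reach 0.135 R 0.482
medium ell [235.4 186.2] diam mm [88. 91.] P [0.5145 0.2385] yaw -30.2 line -30.4 reach 0.134 R 0.567
small ell [426.5 219.7] diam mm [49. 51.] P [ 0.4348 -0.2541] yaw -24.7 line -24.1 reach 0.135 R 0.504
medium -45 0 pick [ 0.3   0.44  1.66 -0.    1.04  2.4 ]
medium -45 0 place [-0.17  0.32  1.84 -0.    0.97  2.34]
medium -45 3 pick [ 0.3   0.44  1.66  0.    1.04 -0.74]
medium -45 3 place [-0.17  0.32  1.84  0.    0.97 -0.8 ]
medium 45 0 pick [ 0.3   0.44  1.66 -0.    1.04  2.4 ]
medium 45 0 place [ 0.05  0.35  1.81 -0.    0.99  0.99]
medium 45 3 pick [ 0.3   0.44  1.66  0.    1.04 -0.74]
medium 45 3 place [ 0.05  0.35  1.81  0.    0.99 -2.15]
small -90 0 pick [-0.53  0.4   1.73 -0.    1.01  1.47]
small -90 0 place None
small -90 3 pick [-0.53  0.4   1.73  0.    1.01 -1.68]
small -90 3 place [-0.22  0.24  1.97 -0.    0.94 -0.07]
small 90 0 pick [-0.53  0.4   1.73 -0.    1.01  1.47]
small 90 0 place [ 0.12  0.27  1.92 -0.    0.95  0.28]
small 90 3 pick [-0.53  0.4   1.73  0.    1.01 -1.68]
small 90 3 place None
```

Measured sizes, reach (0.135 m) and the side view all agree. Next I pick the medium pan by the handle, at r = 85 mm so the fingers clear the large rim, and fan it by -45°.

```bash
cat >> h.py <<'E'
import json
R0=.085
def gp(P,y,r=R0): return np.asarray(P)+r*np.array([np.cos(y),np.sin(y)])
def pick(k,lift):
    o=json.load(open("o.json")); P,y=o[k][:2],o[k][2]; z=H[k][0]+.005-.014; g=gp(P,y); q=yaw_q(y+np.pi)
    command_gripper(.5)
    move_pose([*g,z+.1],q); movel([*g,z],v=.12)
    command_gripper(0); print("w",get_grip_width(),"ff",get_finger_force(),"t",get_time())
    f0=get_ft_force(); movel([*g,z+lift],v=.08); wait(.2)
    print("dF",np.subtract(get_ft_force(),f0).round(2),"w",get_grip_width(),"tq",np.round(get_ft_torque(),3),get_time())
def shot(n,name,box=None,f=1):
    im=read_camera(n); 
    if box: im=im[box[1]:box[3],box[0]:box[2]]
    cv2.imwrite(f"pics/{name}.png",cv2.resize(im,None,fx=f,fy=f)[...,::-1])
E
python3 - <<'E'
from h import *
pick("medium",.12)
shot("side","s1",(220,20,540,260),2)
E
```

```text
w 0.15409630659577486 ff 29.99786674976349 t 5.7167
dF [ 0.22  1.15 -3.36] w 0.15547234010487346 tq [-0.068 -0.28   0.05 ] 7.5667
```

View pics/s1.png

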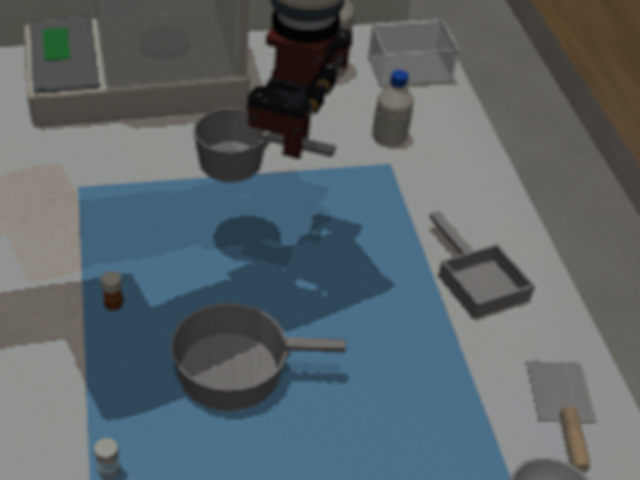

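The medium pan at about (230,140) in the crop is held level, above the mat and clear of the large pan at (230,350). Now I place it.

```bash
cat >> h.py <<'E'
def place(k,base,dy,dz):
    o=json.load(open("o.json")); L=o[base][:2]; y=o["large"][2]+np.radians(dy); z=H[k][0]+.005-.014+dz; g=gp(L,y); q=yaw_q(y+np.pi)
    move_pose([*g,z+.115],q); print("above",get_time())
    movel([*g,z+.025],v=.1)
    h=movel([*g,z-.002],v=.03,until_force=5); print("contact",h,"dz mm",(get_tcp_pos()[2]-z)*1e3,get_ft_force())
    if get_tcp_pos()[2]>z+.001: print(movel([*g,z],v=.02,until_force=12),"dz mm",(get_tcp_pos()[2]-z)*1e3)
    command_gripper(.35); wait(.1); p=get_tcp_pos()
    movel([p[0],p[1],p[2]+.1],v=.15); print("t",get_time())
E
python3 - <<'E'
from h import *
place("medium","large",-45,.005)
o=json.load(open("o.json")); y=o["small"][2]
move_pose([*gp(o["small"][:2],y),.2],yaw_q(y+np.pi))
shot("top","t2",(220,110,500,270),2.5); shot("side","s2",(220,80,480,340),2)
E
```

```text
above 8.7
contact True dz mm -0.18893269724046952 [ 0.10541555 -0.09785573  4.41210294]
t 11.9417
```

View pics/t2.png

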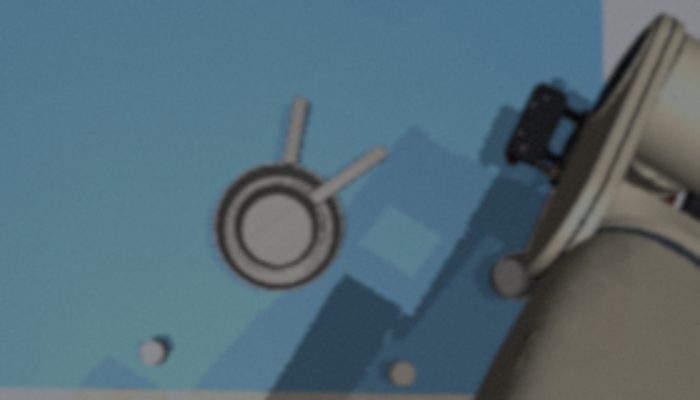

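View pics/s2.png

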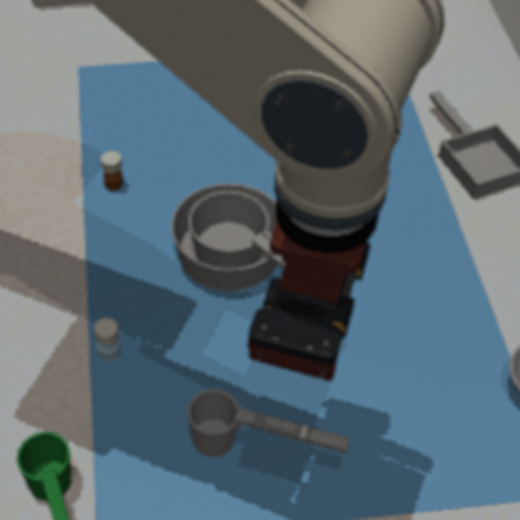

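The medium pan sits concentric and flat in the large one: rim centres are at about (277,226) and (279,226) in the crop, contact came at the nominal height, and the handle is about 45° round. Next is the small pan.

```bash
python3 - <<'E'
from h import *
pick("small",.12)
if .1<get_grip_width()<.25:
    place("small","large",-90,.010)
    move_pose([.45,-.42,.3],yaw_q(-1)); print(get_time())
    shot("top","t3",(220,110,500,270),2.5); shot("side","s3",(220,80,480,340),2)
E
```

```text
w 0.1572738980371079 ff 29.834035634994507 t 15.25
dF [-0.25 -1.35 -1.82] w 0.15848094882772823 tq [-0.036 -0.251  0.002] 17.1
above 18.5333
contact True dz mm -1.013848045705916 [0.14859039 0.34529695 4.03068817]
t 21.8
23.4333
```

View pics/t3.png

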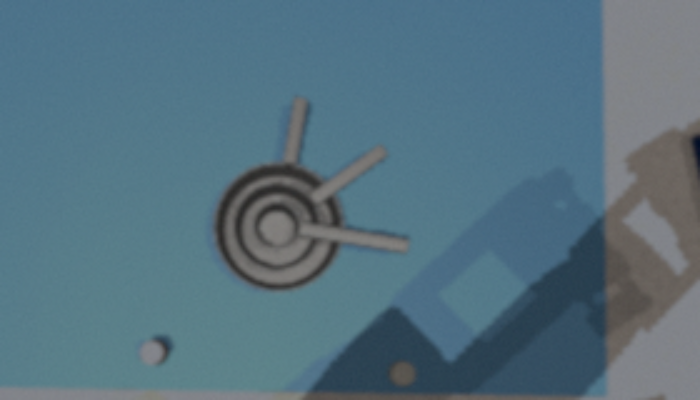

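View pics/s3.png

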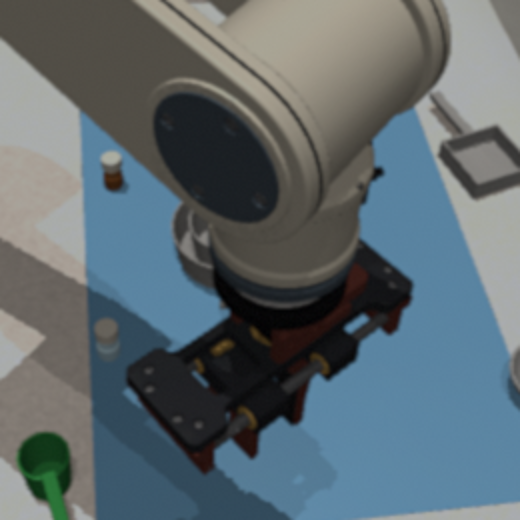

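The top view shows the three bowls concentric at about (278,227), with handles fanned at roughly 45° steps: tips at (301,98), (385,150) and (408,244). The side view is mostly blocked by the arm, but contact came at floor height and the robot is clear, so I'm handing in.

```bash
python3 -c "
from station import *
wait(.3); print(job_done(),get_time())"
```

```text
the job is handed in; nothing more can be done
the job is handed in; nothing more can be done
```

I nested the three pans flat and concentric, with handles fanned at about 45° steps and the large pan left where it stood, and handed the job in at about 24 s; the judge's verdict wasn't shown.

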